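# Edge the serving board out over the end of the pastry slab

### The job

The oblong wooden board lies flat on the raised marble pastry slab, with no way to get fingers under it. Slide it along the slab until its end sticks out about 45 mm over the slab's left end (left as seen from the robot), so that the baker can pinch it there, and leave it lying flat on the slab. Leave the square board beside it where it is.

Things in the scene. Friction and masses are not known exactly. Their poses are not given: they have to be found in the camera images.
- board: The board to move: loose oblong beech board, 180 mm long (its y), 110 mm wide (x), 10 mm thick, about 0.15 kg, flat on the marble slab in one of two lanes side by side, lengthwise roughly along the slab. Origin: centre of its underside; its +y points roughly to the robot's left, to the end of the slab it must overhang. Slides at about 1 to 2 N; tips off if over half of it overhangs.
- board_end (a point): Middle of the board's left (leading, +y) end face, half-way up: 90 mm along the board's +y from its origin and 5 mm above its underside. Axes as the board's.
- slab_edge (a point): Middle of the upper edge of the slab's left end, level with its top. y points straight out over the edge (roughly the robot's left), x along the edge, z up. The fixed marble slab extends 460 mm from here along -y and 160 mm to either side along x; its flat top is 50 mm above the table, on short feet. The 100 mm beyond this end are clear.
- square_board: Bystander: loose square board of the same wood, 110 x 110 x 10 mm, lying flat on the slab in the other lane, with a round steel pastry cutter (60 mm across, 35 mm high) standing on it. Origin: centre of its underside. At least 10 mm from the oblong board.

How it is judged:
By the outcome, as a careful person would: the job done as asked, in the order asked, and still so for the second after the job is handed in, with the robot touching nothing.
It also fails if it takes over 40 s, if anything falls off the work surface, if the arm or the gripper's body presses on something with over 40 N, if the wrist force passes 120 N, or if a joint passes its speed limit or range.

### The arm

A 6-joint arm with a two-finger parallel gripper is mounted at the origin on the work surface. World frame = base frame: x ahead of the robot, y to its left, z up, the work surface at z = 0. Lengths are in mm, angles in rad, forces in N, time in s.
With the tool pointing down it reaches from about 425 to 950 mm from the base axis. Payload 14.7 kg.
Tool frame: the origin (TCP) lies at the very end of the fingers, on their centre line; the grasp point (between the pads) lies bot.tcp_to_grasp behind it (bot.tcp_to_grasp is the distance from the TCP to the grasp point, in mm); z points along the fingers, y is the line along which they close (so a half turn about z gives the same grasp; the last joint's range is limited). The gripper opens to 85 mm and grips with 20 to 120 N. Pads are 22 mm wide; open, the fingers measure 114 mm over their backs; the gripper's body (76 mm by 85 mm) begins 54 mm behind the grasp point. The pads swing forward as they close: fully open they stand 13 mm farther back than shut.
Start: joints at [1.06, 0.48, 1.596, -0, 1.065, -0.047], TCP at [290.754, 581.339, 231.297] pointing down, gripper open.
Joint ranges: [-2.75, 2.75], [-0.82, 2.05], [0.23, 2.67], [-1.56, 4.7], [0.09, 2.69], [-2.92, 2.92]. Speed limits (rad/s): [1.89, 1.89, 2.39, 3.01, 3.01, 3.01].

### API

Orientations are given as a unit quaternion [w, x, y, z].
In Python, from bench import state, optics, order, finder, bot gives the robot as it stands.
- The arm moves only by the tool step_arm, never from a script. Its argument "moves" is a list that holds one entry, the list of rows, each a list of 7 numbers: the gripper command: -1 is shut, 1 is fully open, values between are in proportion, then the shift along the tool's x, y, z in mm, then the turn, a rotation vector about the tool's x, y, z in rad. A call has 1 to 12 rows; each row is the pose to reach, as a shift and turn from the pose commanded when the call began, along the tool's axes at that moment; what a row does not reach only later rows make up. A row lasts 1/8 s, in which the tool goes at most 62.5 mm and 10.7 degrees, less where a joint would pass 70% of its speed; a pose out of reach is approached as far as the arm can. A call with a gripper value outside its range is refused whole. The fingers move at their own pace and stop on an object; the grip force is fixed at half the most. Time passes only in rows, so rows that repeat a pose let the fingers close. It gives the time, the measured TCP pose, the force, the opening and the grip force at its end, in the units of the state.
- state(): the state, without advancing time (a new reading comes with each control period).
- optics.camera(name): name is "scene" or "top" or "wrist"; returns the picture (480x640x3 uint8, red, green, blue); there is no depth.
- optics.get_calibration(name): a dict with "fov_y" (degrees; the focal length in pixels is half the picture's height over the tangent of half this angle, whatever the lens; pixels are square), "cx", "cy" (the principal point, pixels), "camera_from_world" (4x4, takes a point from world to camera coordinates); the wrist camera has in their place "hand_eye" (4x4, takes a point from camera to tool coordinates, whose origin is the TCP and whose axes are the flange's). Camera axes: x right, y down, z forward; pixel columns grow to the right and rows downward; lengths in mm; the calibration is good to about 2 mm. A picture is of the moment at which its call begins: read the wrist's pose just before it. get_calibration takes no time and is no camera call.
- order.hand_in(): hands the job in; it is judged then, once.
Trained networks look in the newest picture that a camera, given by its name, has taken for a name from the list of things; names that differ only in an ending like _2 or _b are one class to them, and where a whole thing is asked for, a point or a joint stands for the part that bears it (a point fixed in the world has none). Each returns a list of dicts, best first, with "score" (0 to 1); they miss things now and then, are a little off and sometimes report something else, mostly with a low value. They report only what shows in the picture. A call takes as long as a camera call.
- finder.trace(camera, target): "mask" (480x640 bool, what is visible of it).
- finder.mark_of(camera, target): "xyz" ([x, y, z] in mm, in world coordinates, good to about 4 mm: a listed point, or the origin of a listed thing).
The state is a dict: "time": time; "q": joint angles; "dq": joint speeds; "tau": joint torques, N m; "position": TCP position; "ee_rot": TCP orientation; "ft_force": force on the tool from outside, world axes, zero at the start; "moment": the same for the moment, N m; "gripper_width": finger opening in mm; "grasp_force": force on a finger pad.
Only numpy, scipy, OpenCV 4.12 (cv2) and the standard library are available. Lean on these libraries where they do the work, as an engineer would, in place of code of your own. Each camera call takes 0.05 s, during which the arm holds its last target. There are 200 camera calls.

## Working session

There is one attempt and no reset: what is moved stays moved. The work goes in short steps, Python scripts to look and compute and a tool call to move; the robot and the scene stay as the last step left them, time stands still between calls to the robot, and variables do not carry over. Pictures are saved under pics/ and viewed, at most 10 in all, crops included, and the job is handed in when it is done.

Besides the shell and the picture viewer there is one more tool, called after ">>>" by a JSON object that holds its "name" and its "arguments". step_arm: Moves the arm, as the interface text tells. Its arguments: {"type":"object","properties":{"moves":{"type":"array","items":{"type":"array","items":{"type":"array","items":{"type":"number"}}}}},"required":["moves"]}

```bash
mkdir -p pics
python3 - <<'E'
from bench import state, optics, order, finder, bot
import cv2,numpy as np
s=state();print(s['time'],s['position'],s['ee_rot'],s['gripper_width'],bot.tcp_to_grasp)
for c in ['top','scene']:
    im=optics.camera(c);cv2.imwrite(f'pics/{c}0.png',im[:,:,::-1])
    for n in ['board','board_end','slab_edge','square_board']:
        print(c,n,[(round(d['score'],2),np.round(d['xyz'])) for d in finder.mark_of(c,n)][:3])
    k=optics.get_calibration(c);print(k)
    for n in ['board','square_board']:
        for d in finder.trace(c,n)[:2]:
            cnt=max(cv2.findContours(d['mask'].astype('uint8'),0,2)[0],key=cv2.contourArea)
            R=np.array(k['camera_from_world']);f=240/np.tan(np.radians(k['fov_y'])/2)
            p=cv2.boxPoints(cv2.minAreaRect(cnt)) if c=='top' else cv2.approxPolyDP(cnt,6,True)[:,0]
            out=[]
            for u,v in p:
                r=R[:3,:3].T@np.array([(u-k['cx'])/f,(v-k['cy'])/f,1]);o=-R[:3,:3].T@R[:3,3]
                out.append(np.round(o+r*(60-o[2])/r[2])[:2])
            print(c,n,d['score'],np.round(p).tolist(),np.array(out).tolist())
E
```

```text
0.0 [290.52183378 580.99427794 230.6610557 ] [-1.69198136e-04  2.29806320e-01  9.73236190e-01 -5.88391163e-04] 85.23562342431984 18.700000000000003
top board [(0.68, array([636.,  28.,  47.]))]
top board_end [(0.76, array([648., 115.,  52.]))]
top slab_edge [(0.93, array([570., 194.,  49.]))]
top square_board [(0.84, array([465., -68.,  50.]))]
{'fov_y': 49.61484575027775, 'cx': 327.7765979137977, 'cy': 238.66535136977586, 'camera_from_world': array([[-2.17210890e-01, -9.76109731e-01, -5.40574076e-03,
         1.86265676e+02],
       [-9.48466445e-01,  2.12361996e-01, -2.35188830e-01,
         5.47270358e+02],
       [ 2.30718080e-01, -4.59584114e-02, -9.71934664e-01,
         6.31956661e+02],
       [ 0.00000000e+00,  0.00000000e+00,  0.00000000e+00,
         1.00000000e+00]])}
top board 0.9 [[276.0, 158.0], [408.0, 153.0], [411.0, 231.0], [278.0, 236.0]] [[707.0, 108.0], [673.0, -75.0], [561.0, -50.0], [594.0, 127.0]]
top square_board 0.8 [[392.0, 264.0], [478.0, 250.0], [491.0, 335.0], [405.0, 349.0]] [[523.0, -13.0], [516.0, -131.0], [404.0, -116.0], [411.0, -3.0]]
scene board [(
[... 318 characters left out ...]
,  9.92729201e-01,  1.19379055e-02,
        -1.50488099e+01],
       [ 7.95462205e-01,  1.03155902e-01, -5.97158890e-01,
        -3.97046462e+02],
       [-5.94048533e-01, -6.20289772e-02, -8.02034130e-01,
         1.08690601e+03],
       [ 0.00000000e+00,  0.00000000e+00,  0.00000000e+00,
         1.00000000e+00]])}
scene board 0.61 [[226, 250], [185, 329], [342, 376], [369, 289]] [[567.0, -47.0], [674.0, -67.0], [706.0, 106.0], [599.0, 125.0]]
scene square_board 0.57 [[205, 149], [178, 213], [262, 227], [283, 161], [249, 156], [250, 187], [222, 199], [205, 186]] [[407.0, -113.0], [519.0, -118.0], [527.0, -12.0], [415.0, -5.0], [412.0, -52.0], [466.0, -39.0], [490.0, -70.0], [472.0, -96.0]]
```

View pics/top0.png

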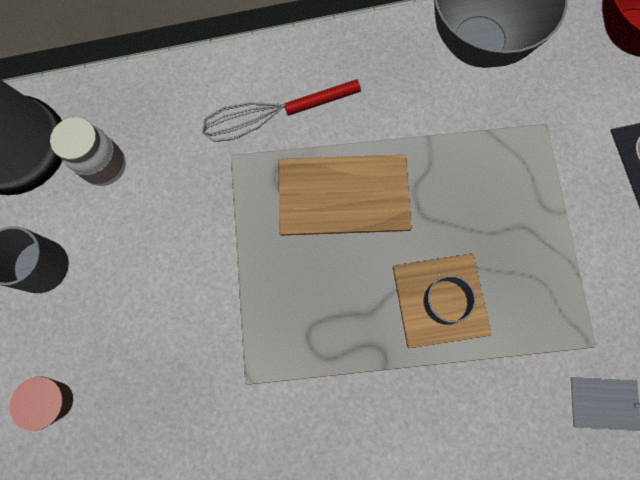

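View pics/scene0.png

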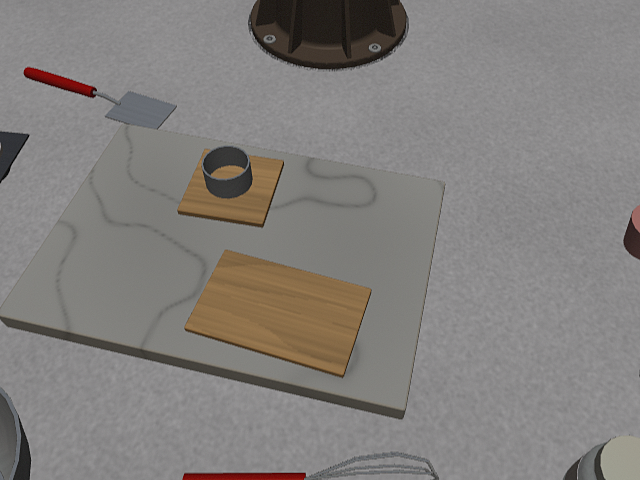

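The top view shows the oblong board at about (345,195) px, and the square board with its cutter at about (443,300). The slab's left edge runs from (232,155) to (247,383), and the scene view agrees. Next I'll measure the slab axes and refine the board pose.

```bash
cat > h.py <<'E'
from bench import state, optics, order, finder, bot
import cv2,numpy as np
def proj(c,uv,z):
    k=optics.get_calibration(c);R=np.array(k['camera_from_world']);f=240/np.tan(np.radians(k['fov_y'])/2)
    o=-R[:3,:3].T@R[:3,3];out=[]
    for u,v in uv:
        r=R[:3,:3].T@np.array([(u-k['cx'])/f,(v-k['cy'])/f,1]);out.append((o+r*(z-o[2])/r[2])[:2])
    return np.array(out)
def corners(c,target):
    optics.camera(c);d=finder.trace(c,target)[0]
    cnt=max(cv2.findContours(d['mask'].astype('uint8'),0,2)[0],key=cv2.contourArea)
    w=proj(c,cnt[:,0].astype(float),60).astype(np.float32)
    r=cv2.minAreaRect(w);return r,cv2.boxPoints(r)
E
python3 - <<'E'
from h import *
for c,uv in (('top',[(232,155),(547,125),(594,346),(247,383)]),('scene',[(405,409),(4,318),(127,125),(445,182)])):
    p=proj(c,uv,50);print(c,np.round(p).tolist(), 'edge mid',(p[0]+p[3])/2,'yaw long',[np.degrees(np.arctan2(-d[0],d[1])) for d in (p[0]-p[1],p[3]-p[2])],'edge dir',p[0]-p[3])
    r,b=corners(c,'board');print(r,np.round(b).tolist())
E
```

```text
top [[729.0, 169.0], [674.0, -285.0], [362.0, -246.0], [414.0, 205.0]] edge mid [571.53877254 186.99140482] yaw long [np.float64(-6.832761226238151), np.float64(-6.6490467642469735)] edge dir [314.48472482 -36.14100333]
((633.7830810546875, 27.374305725097656), (179.60865783691406, 111.23846435546875), 79.5138168334961) [[563.0, -51.0], [672.0, -71.0], [705.0, 106.0], [595.0, 126.0]]
scene [[729.0, 173.0], [681.0, -271.0], [365.0, -237.0], [415.0, 210.0]] edge mid [572.30155241 191.2843013 ] yaw long [np.float64(-6.210288550202004), np.float64(-6.370540736774815)] edge dir [313.97370884 -36.58905843]
((637.3621826171875, 29.27398681640625), (181.21751403808594, 113.31293487548828), 79.50607299804688) [[565.0, -50.0], [677.0, -70.0], [710.0, 108.0], [598.0, 129.0]]
```

>>> {"name": "step_arm", "arguments": {"moves": [[[0.3,-600,-462,0,0,0,1.22],[0.3,-600,-462,0,0,0,1.22],[0.3,-600,-462,0,0,0,1.22],[0.3,-600,-462,0,0,0,1.22],[0.3,-600,-462,0,0,0,1.22],[0.3,-600,-462,0,0,0,1.22],[0.3,-600,-462,0,0,0,1.22],[0.3,-600,-462,0,0,0,1.22],[0.3,-600,-462,0,0,0,1.22],[0.3,-600,-462,0,0,0,1.22],[0.3,-600,-462,0,0,0,1.22],[0.3,-600,-462,0,0,0,1.22]]]}}

```text
time: 2.4
position: [618.2, -95.8, 231.5]
ee_rot: [0.0, 0.746, 0.666, 0.0]
ft_force: [1.6, 0.4, -0.3]
gripper_width: 55.6
grasp_force: 0.0
```

>>> {"name": "step_arm", "arguments": {"moves": [[[0.3,0,0,0,0,0,0],[0.3,0,0,50,0,0,0],[0.3,0,0,100,0,0,0],[0.3,0,0,140,0,0,0],[0.3,0,0,160,0,0,0],[0.3,0,0,170,0,0,0],[0.3,0,0,170,0,0,0],[0.3,0,0,170,0,0,0]]]}}

```text
time: 3.4
position: [618.2, -93.7, 62.3]
ee_rot: [0.001, 0.746, 0.666, 0.0]
ft_force: [-0.8, 0.3, 0.4]
gripper_width: 55.5
grasp_force: 0.0
```

Run:
```python
from h import *
s=state();print(s['position'],s['ft_force'])
cv2.imwrite('pics/s1.png',optics.camera('scene')[100:420,100:500,::-1].repeat(1,0))
```

```text
[618.16682754 -93.69868941  62.33900595] [-0.83126177  0.30816528  0.35424164]
```

View pics/s1.png

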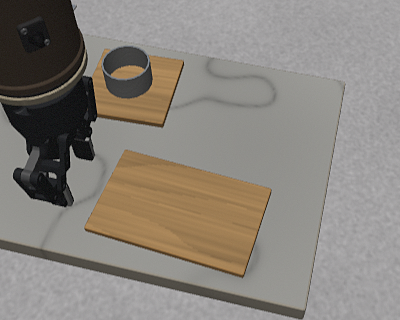

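The fingers are clear behind the board's rear end, which spans (85,230) to (125,150) in the crop. I'll creep down until they touch the slab.

>>> {"name": "step_arm", "arguments": {"moves": [[[0.3,0,0,3,0,0,0],[0.3,0,0,6,0,0,0],[0.3,0,0,7,0,0,0],[0.3,0,0,7,0,0,0]]]}}

```text
time: 3.95
position: [617.4, -93.8, 54.2]
ee_rot: [-0.0, 0.746, 0.666, -0.0]
ft_force: [-0.7, 0.2, 0.6]
gripper_width: 55.4
grasp_force: 0.0
```

>>> {"name": "step_arm", "arguments": {"moves": [[[0.3,0,0,1,0,0,0],[0.3,0,0,2,0,0,0],[0.3,0,0,2,0,0,0]]]}}

```text
time: 4.32
position: [617.4, -93.7, 52.2]
ee_rot: [-0.0, 0.746, 0.666, -0.0]
ft_force: [-0.2, -0.3, -0.2]
gripper_width: 55.2
grasp_force: 0.0
```

>>> {"name": "step_arm", "arguments": {"moves": [[[0.3,0,0,1,0,0,0],[0.3,0,0,2,0,0,0],[0.3,0,0,2,0,0,0]]]}}

```text
time: 4.7
position: [617.5, -93.7, 50.2]
ee_rot: [-0.0, 0.746, 0.666, -0.0]
ft_force: [0.1, 0.3, -0.3]
gripper_width: 55.6
grasp_force: 0.0
```

>>> {"name": "step_arm", "arguments": {"moves": [[[0.3,0,0,1,0,0,0],[0.3,0,0,1,0,0,0]]]}}

```text
time: 4.95
position: [617.5, -93.7, 49.2]
ee_rot: [-0.0, 0.746, 0.666, -0.0]
ft_force: [-0.4, 0.3, 0.2]
gripper_width: 55.6
grasp_force: 0.0
```

>>> {"name": "step_arm", "arguments": {"moves": [[[0.3,0,0,1,0,0,0],[0.3,0,0,1,0,0,0]]]}}

```text
time: 5.2
position: [617.5, -93.7, 48.2]
ee_rot: [-0.0, 0.746, 0.666, -0.0]
ft_force: [-0.8, -0.6, 0.4]
gripper_width: 55.4
grasp_force: 0.0
```

>>> {"name": "step_arm", "arguments": {"moves": [[[0.3,0,0,1,0,0,0],[0.3,0,0,1,0,0,0]]]}}

```text
time: 5.45
position: [617.5, -93.7, 47.2]
ee_rot: [-0.0, 0.746, 0.666, -0.0]
ft_force: [-0.7, 0.1, -0.1]
gripper_width: 55.2
grasp_force: 0.0
```

>>> {"name": "step_arm", "arguments": {"moves": [[[0.3,5,0,0,0,0,0],[0.3,10,0,0,0,0,0],[0.3,15,0,0,0,0,0],[0.3,20,0,0,0,0,0],[0.3,25,0,0,0,0,0],[0.3,30,0,0,0,0,0],[0.3,35,0,0,0,0,0],[0.3,40,0,0,0,0,0],[0.3,45,0,0,0,0,0],[0.3,50,0,0,0,0,0],[0.3,50,0,0,0,0,0]]]}}

```text
time: 6.82
position: [623.1, -43.6, 47.3]
ee_rot: [-0.0, 0.746, 0.666, -0.0]
ft_force: [-0.3, 0.3, 0.4]
gripper_width: 55.7
grasp_force: 0.0
```

```bash
cat >> h.py <<'E'
def over():
    yd=np.array([.113,.9936]);xd=np.array([.9936,-.113]);e=np.array([572,190])
    for c in ('top','scene'):
        r,b=corners(c,'board');d=b-e;y=d@yd;x=d@xd
        print(c,'centre',np.round(r[0]),'angle',r[2],r[1],'slab y',np.round(y,1),'x',np.round(x,1))
        print([(round(m['score'],2),round((np.array(m['xyz'])[:2]-e)@yd,1)) for m in finder.mark_of(c,'board_end')[:2]],[np.round(m['xyz']) for m in finder.mark_of(c,'slab_edge')+finder.mark_of(c,'square_board')])
E
python3 - <<'E'
from h import *
s=state();print(s['position'],s['ft_force'])
over()
cv2.imwrite('pics/s2.png',optics.camera('scene')[100:420,100:500,::-1])
E
```

```text
[623.1374328  -43.57168848  47.28633574] [-0.32198712  0.31504138  0.35163862]
top centre [630.  57.] angle 83.67373657226562 (180.8201141357422, 112.54530334472656) slab y [-216.3 -216.   -35.2  -35.5] x [ 17.  129.5 129.   16.4]
[(0.57, np.float64(-37.0))] [array([571., 194.,  49.]), array([466., -63.,  50.]), array([572., 192.,  50.])]
scene centre [634.  59.] angle 83.3364486694336 (180.01171875, 114.26668548583984) slab y [-213.1 -213.5  -33.5  -33.1] x [ 19.2 133.5 134.   19.8]
[(0.87, np.float64(-32.3))] [array([578., 190.,  44.]), array([460., -66.,  49.])]
```

View pics/s2.png

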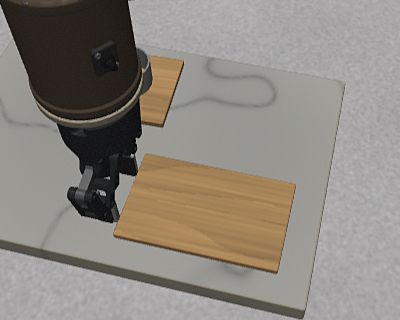

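The push works: the board is now square to the slab, with its end about 34 mm short of the edge. About 79 mm is left.

>>> {"name": "step_arm", "arguments": {"moves": [[[0.3,6,0,0,0,0,0],[0.3,12,0,0,0,0,0],[0.3,18,0,0,0,0,0],[0.3,24,0,0,0,0,0],[0.3,30,0,0,0,0,0],[0.3,36,0,0,0,0,0],[0.3,42,0,0,0,0,0],[0.3,48,0,0,0,0,0],[0.3,54,0,0,0,0,0],[0.3,60,0,0,0,0,0],[0.3,65,0,0,0,0,0],[0.3,65,0,0,0,0,0]]]}}

```text
time: 8.88
position: [630.5, 21.0, 47.3]
ee_rot: [-0.0, 0.746, 0.666, 0.0]
ft_force: [-0.0, -0.1, -0.6]
gripper_width: 55.4
grasp_force: 0.0
```

Run:
```python
from h import *
s=state();print(s['position'],s['ft_force'])
over()
cv2.imwrite('pics/s3.png',cv2.resize(optics.camera('top')[100:400,150:450,::-1],(600,600)))
```

```text
[630.52760518  20.96448706  47.29221846] [-0.01544136 -0.05607783 -0.60175037]
top centre [647. 194.] angle 84.3999252319336 (34.018211364746094, 112.13294982910156) slab y [-5.1 -3.3 30.7 29. ] x [ 18.2 130.3 129.7  17.6]
[(0.74, np.float64(29.7))] [array([571., 195.,  51.]), array([466., -65.,  47.])]
scene centre [641. 123.] angle 83.81475830078125 (180.4235382080078, 114.3416976928711) slab y [-149.2 -148.6   31.9   31.3] x [ 19.8 134.1 133.1  18.8]
[(0.74, np.float64(31.3))] [array([574., 191.,  45.]), array([638., 121.,  47.])]
```

View pics/s3.png

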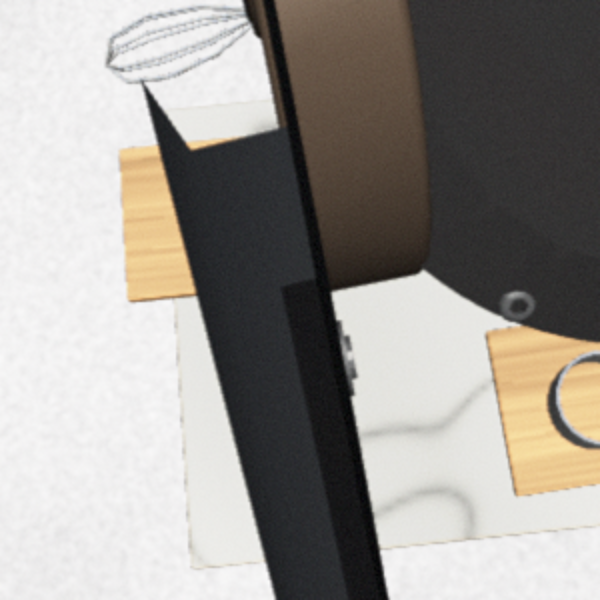

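The board's end (crop u≈124) already projects past the slab edge (u≈172), about 31 mm over. I'll push 14 mm more, then back off and lift.

>>> {"name": "step_arm", "arguments": {"moves": [[[0.3,4,0,0,0,0,0],[0.3,8,0,0,0,0,0],[0.3,12,0,0,0,0,0],[0.3,14,0,0,0,0,0],[0.3,14,0,0,0,0,0],[0.3,8,0,0,0,0,0],[0.3,-10,0,0,0,0,0],[0.3,-20,0,0,0,0,0],[0.3,-20,0,-40,0,0,0],[0.3,-20,0,-90,0,0,0],[0.3,-20,0,-140,0,0,0],[0.3,-20,0,-180,0,0,0]]]}}

```text
time: 10.92
position: [628.3, -0.3, 229.5]
ee_rot: [0.0, 0.746, 0.666, 0.0]
ft_force: [0.5, 0.0, -1.1]
gripper_width: 55.5
grasp_force: 0.0
```

>>> {"name": "step_arm", "arguments": {"moves": [[[0.3,-60,0,0,0,0,0],[0.3,-120,0,0,0,0,0],[0.3,-180,0,0,0,0,0],[0.3,-240,0,0,0,0,0],[0.3,-300,0,0,0,0,0],[0.3,-350,0,0,0,0,0],[0.3,-350,0,0,0,0,0],[0.3,-350,0,0,0,0,0]]]}}

```text
time: 11.92
position: [588.1, -347.5, 227.0]
ee_rot: [-0.0, 0.746, 0.666, 0.0]
ft_force: [0.9, 0.0, 0.2]
gripper_width: 55.9
grasp_force: 0.0
```

Run:
```python
from h import *
s=state();print(s['position'],s['ft_force'],s['time'])
over()
cv2.imwrite('pics/s4.png',cv2.resize(optics.camera('top')[110:400,180:500,::-1],None,fx=2,fy=2))
```

```text
[ 588.0921159  -347.48337918  227.02808097] [0.935821   0.03124554 0.1883562 ] 11.925
top centre [640. 135.] angle 83.31708526611328 (179.85633850097656, 113.13606262207031) slab y [-136.7 -137.1   42.8   43.2] x [ 16.5 129.6 130.2  17.1]
[(0.55, np.float64(41.8))] [array([570., 192.,  53.]), array([466., -67.,  47.])]
scene centre [643. 137.] angle 83.02044677734375 (180.45797729492188, 113.79410552978516) slab y [-134.3 -135.3   45.2   46.2] x [ 18.7 132.5 134.   20.2]
[(0.58, np.float64(46.0))] [array([574., 190.,  46.]), array([462., -65.,  48.])]
```

View pics/s4.png

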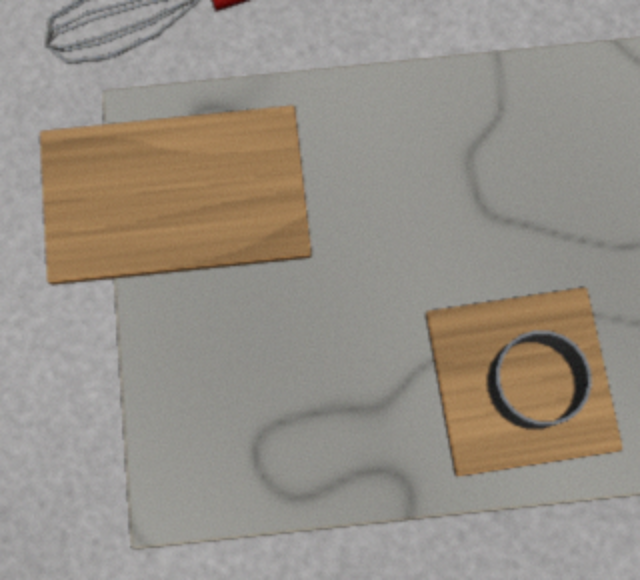

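The final picture shows the board flat with its end over the slab's left edge: end at u≈44, edge at u≈109. The square board and cutter haven't moved. Both cameras put the overhang at about 45 mm, so I'm handing in.

```bash
python3 -c "
from bench import order;print(order.hand_in())"
```

```text
the job is handed in; nothing more can be done
None
```

I slid the oblong board along the slab until its end sticks out about 45 mm over the left edge (cameras read 43–46 mm), left it lying flat, did not move the square board, and handed the job in at about 12 s with the arm clear.

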